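# Find a spacer's blind hole on a gauge pin and present it hole-up

### The job

One end of the eight-sided aluminium spacer has a blind hole, the other end is solid. Feel for the hole on the level gauge pin: without ramming it, push the bored end onto the pin until the pin meets the bottom of the hole, and draw it off again. Then turn the spacer so that it stands upright with its hole facing straight up, and finish while still holding it like that in the gripper, at rest and at least 12 cm above the table, without disturbing the other things on the bench.

Things in the scene. Friction and masses are not known exactly. Their poses are not given: they have to be found in the camera images.
- spacer: Loose eight-sided aluminium bar, 34 mm across flats, 60 mm long, about 0.12 kg, lying on a flat. Origin at its centre (17 mm up as it lies). Its x axis runs along the bar to the bored end, which shows a brass-lined blind hole on the axis, 18 mm in diameter, 16 mm deep; the -x end is solid. Far left of it (y over 0.5) stands a tall instrument: keep the arm off it.
- hole_mouth (a point): Centre of the mouth of the spacer's blind hole, on the spacer's axis, 30 mm from its centre; axes as the spacer's.
- gauge: Fixed stand. Origin: under the centre of its blue base plate, 85 (x) x 75 (y) x 12 mm, on the table. Steel post 24 x 32 mm, front face at x = 8 mm, top at 86 mm. A level round-nosed pin, 10 mm in diameter, points to -x (roughly to the robot) on the axis y = 0, z = 65 mm, from a 17 mm collar (x = 8 to 3 mm) to x = -27 mm: 30 mm of pin, so its nose meets the hole's bottom first.
- pin_tip (a point): Nose of the gauge pin, on its axis, 65 mm above the table; axes as the stand's (the pin points to -x).
- sample_carrier: Bystander: flat black sample carrier, 63x104x18 mm, lying behind the work. Leave it alone.
- logbook: Bystander: blue notebook, 148x109x14 mm, lying at the right. Leave it alone.
- driver_yellow: Bystander: screwdriver with a yellow handle, 86x174x23 mm, lying nearer to the robot than the gauge stand. Leave it alone.
Not all that is in view belongs to the job. Leave any blue or purple look-alike of the spacer alone.

How it is judged:
On the way:
1. the gauge pin stands at least 12 mm deep in the spacer's hole (x of hole_mouth in the frame of gauge between -0.015 and 0.003 m and y of hole_mouth in the frame of gauge between -0.006 and 0.006 m and z of hole_mouth in the frame of gauge between 0.059 and 0.071 m and angle between the x axis of spacer and the x axis of gauge, either way round below 0.3 rad), for 0.2 s.
At the end, for the whole second after the job is handed in: the spacer is held by the fingers (over 1 N), hole up with its axis within 0.25 rad of vertical, its centre more than 12 cm above the table, at rest (below 30 mm/s and 0.3 rad/s), not touching the gauge stand (angle between spacer's own x axis and vertical below 0.25 rad and height (world z) of spacer above 0.12 m and contact force between spacer and the fingers above 1 N and contact force between spacer and gauge below 0.2 N and linear speed of spacer below 0.03 m/s and angular speed of spacer below 0.3 rad/s); the arm keeps its last pose, push and grip.
It fails at once if a bystander is moved by more than 3 cm (distance of any of sample_carrier, logbook, driver_yellow from where it was at the start of the episode above 0.03 m).
It fails at once if the spacer is rammed against the gauge stand with more than 45 N (contact force between spacer and gauge above 45 N).
It also fails if it takes over 58 s, if anything falls off the work surface, if the arm or the gripper's body presses on something with over 40 N, if the wrist force passes 120 N, or if a joint passes its speed limit or range.

### The arm

A 7-joint arm with a two-finger parallel gripper is mounted at the origin on a cart in front of the work surface, level with it; the furniture and walls round the work are solid. World frame = base frame: x ahead of the robot, y to its left, z up, the work surface at z = 0. Lengths are in m, angles in rad, forces in N, time in s.
With the tool pointing down it reaches from about 0.4 to 0.85 m from the base axis. Payload 4.5 kg.
Tool frame: the origin (TCP) lies midway between the tips of the shut fingers; the grasp point (between the pads) lies 19 mm behind it; z points along the fingers, y is the line along which they close (so a half turn about z gives the same grasp; the last joint's range is limited). The gripper opens to 88 mm and grips with 3 to 60 N. Pads are 18 mm wide; open, the fingers measure 123 mm over their backs; the gripper's body (75 mm by 187 mm) begins 45 mm behind the grasp point.
Start: joints at [1.19, 0.689, -0.195, 1.565, 0.157, 0.902, -0.215], TCP at [0.252, -0.572, 0.239] pointing down, gripper open.
Joint ranges: [-3.01, 3.01], [-0.46, 2.08], [-1.47, 1.51], [0.13, 2.56], [-1, 4.14], [0.04, 2.09], [-2.66, 2.66]. Speed limits (rad/s): [2.57, 2.57, 3.14, 3.14, 3.14, 3.14, 3.14].

### API

Orientations are given as a unit quaternion [w, x, y, z].
In Python, from rig import observe, camera, get_calibration, close_job, spot_in, spot_point gives the robot as it stands.
- The arm moves only by the shell command python3 -m jog 'ROWS' [OPENING]. ROWS is JSON, a list of rows, each a list of 6 numbers: the shift along the tool's x, y, z in m, then the turn, a rotation vector about the tool's x, y, z in degrees. A call has 1 to 8 rows; each row shifts and turns the commanded pose from where the row before left it, along the tool's axes as they then stand; what a row does not reach is not made up. A row lasts 1/10 s, in which the tool goes at most 50 mm and 8.59 degrees, less where a joint would pass 70% of its speed; a pose out of reach is approached as far as the arm can. A call is refused whole if a number of a shift passes 0.05 or a number of a turn 8.59, either way. A call with a gripper value outside its range is refused whole. OPENING is the opening, from 0 (shut) to 1 (fully open), set as the call begins (- or left out, the last holds). The fingers move at their own pace and stop on an object; the grip force is fixed at half the most. Time passes only in rows, so rows that do not move let the fingers close. It gives the time, the measured TCP pose, the force, the opening and the grip force at its end, in the units of the state.
- observe(): the state, without advancing time (a new reading comes with each control period).
- camera(name): name is "scene" or "side" or "wrist"; returns the picture (400x640x3 uint8, red, green, blue); there is no depth.
- get_calibration(name): a dict with "intrinsics" (3x3 intrinsics, pixels), "origin" and "attitude" of the camera in the world; the wrist camera has in their place "tool_from_camera" (4x4, takes a point from camera to tool coordinates, whose origin is the TCP and whose axes are the flange's). Camera axes: x right, y down, z forward; pixel columns grow to the right and rows downward; lengths in m; the calibration is good to about 2 mm. A picture is of the moment at which its call begins: read the wrist's pose just before it. get_calibration takes no time and is no camera call.
- close_job(): hands the job in; it is judged then, once.
Trained networks look in the newest picture that a camera, given by its name, has taken for a name from the list of things; names that differ only in an ending like _2 or _b are one class to them, and where a whole thing is asked for, a point or a joint stands for the part that bears it (a point fixed in the world has none). Each returns a list of dicts, best first, with "conf" (0 to 1); they miss things now and then, are a little off and sometimes report something else, mostly with a low value. They report only what shows in the picture. A call takes as long as a camera call. They do not tell look-alikes from the thing itself.
- spot_in(camera, label): "point" ([column, row] in pixels, amid what is visible of it).
- spot_point(camera, label): "point" ([column, row] in pixels: a listed point, or the origin of a listed thing).
The state is a dict: "t": time; "joint_positions": joint angles; "joint_velocities": joint speeds; "tau": joint torques, N m; "tool_pos": TCP position; "ee_rot": TCP orientation; "wrist_force": force on the tool from outside, world axes, zero at the start; "wrist_torque": the same for the moment, N m; "finger_gap": finger opening in m; "finger_force": force on a finger pad.
Only numpy, scipy, OpenCV 4.12 (cv2) and the standard library are available. Lean on these libraries where they do the work, as an engineer would, in place of code of your own. Each camera call takes 0.05 s, during which the arm holds its last target. There are 200 camera calls.

## Working session

There is one attempt and no reset: what is moved stays moved. The work goes in short steps, Python scripts to look and compute and a shell command to move; the robot and the scene stay as the last step left them, time stands still between calls to the robot, and variables do not carry over. Pictures are saved under pics/ and viewed, at most 10 in all, crops included, and the job is handed in when it is done.

```bash
ls; mkdir -p pics; cat > h.py <<'E'
import numpy as np, cv2
from rig import *
from scipy.spatial.transform import Rotation as R
def rot(q): return R.from_quat([q[1],q[2],q[3],q[0]]).as_matrix()
def cam(name,s=None):
    c=get_calibration(name);K=np.array(c["intrinsics"])
    if "origin" in c:
        a=np.array(c["attitude"]);A=a if a.shape==(3,3) else rot(a)
        return K,A,np.array(c["origin"])
    s=s or observe();T=np.array(c["tool_from_camera"]);Rt=rot(s["ee_rot"])
    return K,Rt@T[:3,:3],np.array(s["tool_pos"])+Rt@T[:3,3]
def ray(c,px):
    K,A,o=c;d=A@np.linalg.solve(K,[px[0],px[1],1.]);return o,d/np.linalg.norm(d)
def onz(c,px,z):
    o,d=ray(c,px);return o+d*(z-o[2])/d[2]
def proj(c,p):
    K,A,o=c;q=K@(A.T@(np.asarray(p)-o));return q[:2]/q[2]
def tri(*rs):
    M=sum(np.eye(3)-np.outer(d,d) for o,d in rs);b=sum((np.eye(3)-np.outer(d,d))@o for o,d in rs)
    return np.linalg.solve(M,b)
def save(n,im): cv2.imwrite("pics/"+n+".png",im[:,:,::-1])
E
python3 - <<'E'
from h import *
np.set_printoptions(precision=3,suppress=True)
for n in("scene","side"):
    im=camera(n);save(n+"0",im);c=cam(n);print(n,c[2])
    for l in("spacer","hole_mouth","gauge","pin_tip","driver_yellow","logbook","sample_carrier"):
        z={"pin_tip":.065,"spacer":.017,"hole_mouth":.017}.get(l,0.)
        for r in spot_point(n,l)[:4]: print(l,np.round(r["point"]),round(r["conf"],2),onz(c,r["point"],z))
s=observe();print(s["t"],rot(s["ee_rot"]),s["wrist_force"])
E
```

```text
pics
scene [0.055 0.77  0.967]
spacer [294. 308.] 0.9 [0.419 0.28  0.017]
spacer [302. 273.] 0.83 [0.458 0.185 0.017]
spacer [292. 230.] 0.83 [0.561 0.078 0.017]
spacer [345. 283.] 0.72 [0.35  0.155 0.017]
hole_mouth [304. 282.] 0.88 [0.44  0.206 0.017]
hole_mouth [345. 298.] 0.75 [0.33  0.194 0.017]
hole_mouth [309. 305.] 0.66 [0.392 0.256 0.017]
hole_mouth [293. 220.] 0.51 [0.579 0.046 0.017]
gauge [323. 193.] 0.95 [ 0.576 -0.111  0.   ]
pin_tip [330. 182.] 0.62 [ 0.546 -0.103  0.065]
driver_yellow [360. 212.] 0.59 [ 0.442 -0.098  0.   ]
logbook [378. 165.] 0.78 [ 0.492 -0.317  0.   ]
sample_carrier [242. 227.] 0.94 [0.696 0.13  0.   ]
side [0.178 0.885 0.775]
spacer [318. 300.] 0.79 [0.426 0.277 0.017]
spacer [318. 269.] 0.77 [0.463 0.185 0.017]
spacer [298. 234.] 0.75 [0.56  0.082 0.017]
spacer [365. 274.] 0.57 [0.348 0.165 0.017]
hole_mouth [320. 274.] 0.96 [0.451 0.2   0.017]
hole_mouth [332. 301.] 0.91 [0.397 0.27  0.017]
hole_mouth [369. 284.] 0.68 [0.332 0.191 0.017]
hole_mouth [294. 228.] 0.61 [0.578 0.062 0.017]
gauge [314. 199.] 0.91 [ 0.586 -0.105  0.   ]
pin_tip [320. 183.] 0.56 [ 0.562 -0.102  0.065]
driver_yellow [356. 207.] 0.72 [ 0.453 -0.109  0.   ]
sample_carrier [249. 236.] 0.91 [0.691 0.115 0.   ]
0.8 [[ 0.915  0.403  0.   ]
 [ 0.403 -0.915 -0.   ]
 [-0.     0.    -1.   ]] [-0.473 -0.198  0.25 ]
```

```bash
python3 - <<'E'
from h import *
a=cv2.imread("pics/scene0.png")[140:340,200:420];b=cv2.imread("pics/side0.png")[140:340,220:440]
cv2.imwrite("pics/c0.png",np.hstack([cv2.resize(x,(400,364),interpolation=cv2.INTER_CUBIC) for x in(a,b)]))
E
```

```text
(no output)
```

View pics/c0.png

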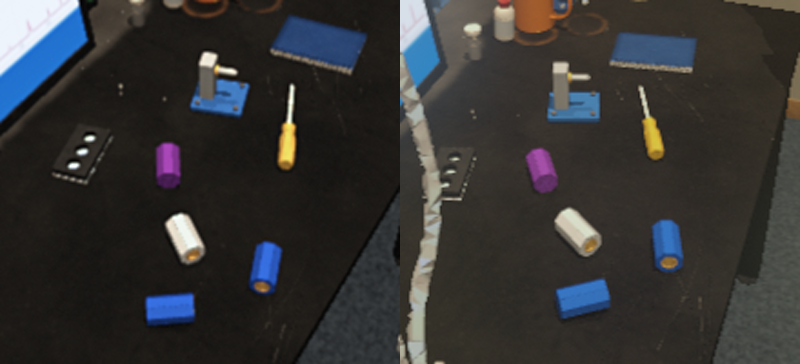

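View pics/scene0.png

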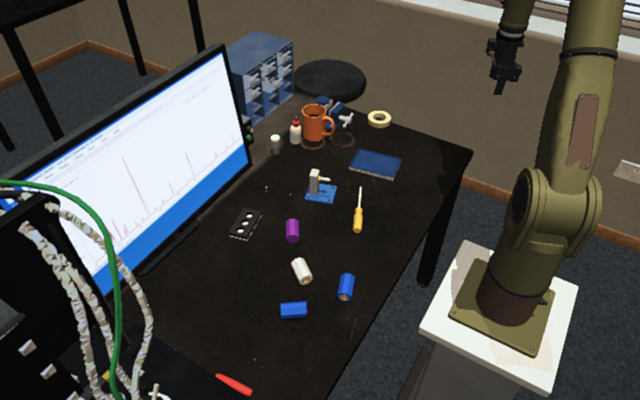

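The picture shows four eight-sided bars. Two are blue, at scene (294,308) and (345,283), one is purple at (292,230), and the aluminium one is at (302,273), or (318,269) in side. I choose the aluminium one; its brass hole is at about (305,281) in scene and faces roughly the near-left. I'll move the wrist camera closer to check this.

```bash
python3 -m jog '[[0.039,-0.0265,-0.0075,0,0,0],[0.039,-0.0265,-0.0075,0,0,0],[0.039,-0.0265,-0.0075,0,0,0],[0.039,-0.0265,-0.0075,0,0,0],[0.039,-0.0265,-0.0075,0,0,0],[0.039,-0.0265,-0.0075,0,0,0],[0.039,-0.0265,-0.0075,0,0,0],[0.039,-0.0265,-0.0075,0,0,0]]' 1
python3 -m jog '[[0.014,-0.047,0,0,0,0],[0.014,-0.047,0,0,0,0],[0.014,-0.047,0,0,0,0],[0.014,-0.047,0,0,0,0],[0.014,-0.047,0,0,0,0],[0.014,-0.047,0,0,0,0],[0.014,-0.047,0,0,0,0],[0.014,-0.047,0,0,0,0]]'
python3 - <<'E'
from h import *
np.set_printoptions(precision=3,suppress=True)
s=observe();print(s["t"],s["tool_pos"],np.array(s["joint_positions"]),rot(s["ee_rot"]))
s=observe();c=cam("wrist",s);im=camera("wrist");save("w1",im)
print(get_calibration("wrist")["tool_from_camera"],c[0])
for l,z in(("spacer",.017),("hole_mouth",.017)):
    for r in spot_point("wrist",l)[:4]:print(l,np.round(r["point"]),round(r["conf"],2),onz(c,r["point"],z))
E
```

```text
t: 1.6
tool_pos: [0.4528, -0.2506, 0.2993]
ee_rot: [0.0, 0.979, 0.206, 0.0]
wrist_force: [0.9, -0.3, -0.1]
finger_gap: 0.0879
finger_force: 0.0
t: 2.4
tool_pos: [0.4026, 0.1389, 0.299]
ee_rot: [0.0, 0.979, 0.206, 0.001]
wrist_force: [0.7, 0.9, 0.4]
finger_gap: 0.0884
finger_force: 0.0
2.4 [0.403 0.139 0.299] [-0.253  0.349 -0.26   2.044  0.128  0.763 -1.747] [[ 0.915  0.403  0.001]
 [ 0.403 -0.915  0.   ]
 [ 0.001  0.    -1.   ]]
[[-0.001 -0.952 -0.306  0.078]
 [ 1.    -0.001  0.    -0.001]
 [-0.    -0.306  0.952 -0.145]
 [ 0.     0.     0.     1.   ]] [[294.91    0.    314.019]
 [  0.    294.91  201.114]
 [  0.      0.      1.   ]]
spacer [404.  79.] 0.93 [0.555 0.074 0.017]
spacer [222. 110.] 0.78 [0.418 0.285 0.017]
spacer [284. 196.] 0.65 [0.338 0.161 0.017]
spacer [305. 114.] 0.59 [0.46  0.178 0.017]
hole_mouth [227. 131.] 0.87 [0.395 0.27  0.017]
hole_mouth [291. 126.] 0.86 [0.438 0.191 0.017]
hole_mouth [262. 190.] 0.8 [0.333 0.194 0.017]
hole_mouth [425.  69.] 0.73 [0.577 0.055 0.017]
```

View pics/w1.png

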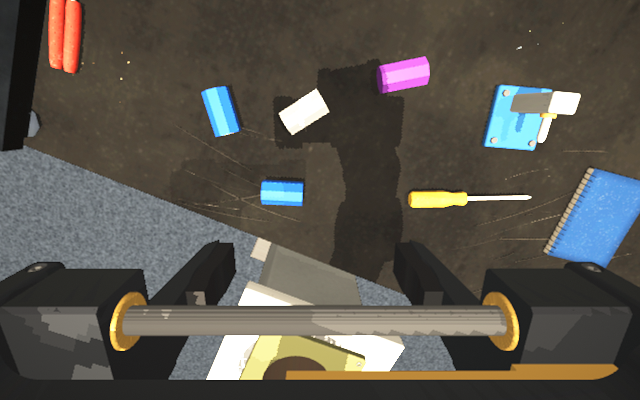

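The wrist view shows the aluminium spacer at (304,112), with its axis running from (320,98) to the bored end at about (287,127). Its yaw is about 158°. The gauge is at (515,118). I'll go above the spacer with tool x along the bored direction and look again.

```bash
python3 -m jog '[[0.035,-0.008,0.01,0,0,-8.4],[0.035,-0.008,0.01,0,0,-8.4],[0,0,0.01,0,0,-8.4],[0,0,0.01,0,0,-8.4],[0,0,0.01,0,0,-8.4],[0,0,0.01,0,0,-8.4],[0,0,0.01,0,0,-8.4],[0,0,0.01,0,0,-8.4]]' 0.8
python3 -m jog '[[0,0,0.01,0,0,-8.4],[0,0,0.01,0,0,-8.4],[0,0,0,0,0,-8.4],[0,0,0,0,0,-8.4],[0,0,0,0,0,-8.4],[0,0,0,0,0,-8.4],[0,0,0,0,0,-8.4],[0,0,0,0,0,-8.4]]'
cat >look.py <<'E'
from h import *
import sys
np.set_printoptions(precision=4,suppress=True)
s=observe();c=cam("wrist",s);im=camera("wrist");save(sys.argv[1],im)
Rt=rot(s["ee_rot"]);print(s["t"],s["tool_pos"],np.array(s["joint_positions"]),"yaw",np.degrees(np.arctan2(Rt[1,0],Rt[0,0])),Rt[:,2])
for l,z in(("spacer",.017),("hole_mouth",.017),("gauge",0),("pin_tip",.065)):
    for r in spot_point("wrist",l)[:3]:print(l,np.round(r["point"]),round(r["conf"],2),onz(c,r["point"],z))
E
python3 look.py w2
```

```text
t: 3.35
tool_pos: [0.4578, 0.1815, 0.2182]
ee_rot: [0.001, 0.7, 0.714, -0.0]
wrist_force: [1.2, -0.2, -1.1]
finger_gap: 0.0703
finger_force: 0.0
t: 4.15
tool_pos: [0.4579, 0.1814, 0.1985]
ee_rot: [0.0, 0.188, 0.982, -0.001]
wrist_force: [-0.6, 0.0, -0.5]
finger_gap: 0.0703
finger_force: 0.0
4.15 [0.4579 0.1814 0.1985] [ 0.0374  0.6987 -0.8419  1.9817  0.736   0.7992 -0.0428] yaw 158.32540092439393 [ 0.0002 -0.0019 -1.    ]
spacer [315. 182.] 0.88 [0.4598 0.1812 0.017 ]
spacer [391. 111.] 0.83 [0.4173 0.2845 0.017 ]
spacer [269. 281.] 0.79 [0.5582 0.0786 0.017 ]
hole_mouth [323. 161.] 0.93 [0.4402 0.1987 0.017 ]
hole_mouth [260. 296.] 0.92 [0.5742 0.0581 0.017 ]
hole_mouth [282.  63.] 0.76 [0.3322 0.1961 0.017 ]
```

View pics/w2.png

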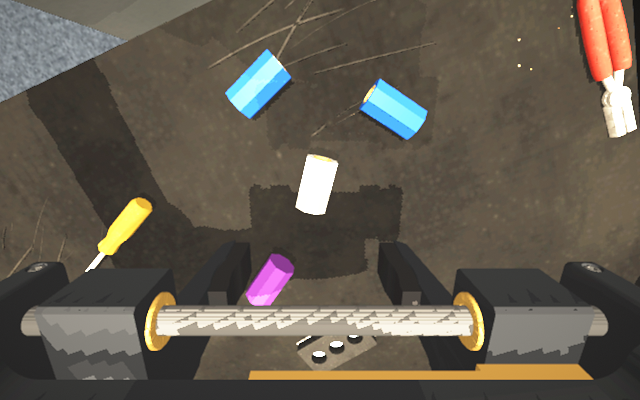

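The aluminium spacer is at (317,184). Its bored end is at the top, about (322,158), with brass just visible, and the axis tilts a little to the right. I'll fit its outline.

```bash
cat > fit.py <<'E'
from h import *
from scipy.optimize import minimize
import sys
np.set_printoptions(precision=4,suppress=True)
im=cv2.imread(sys.argv[1]).astype(int)
m=((im.min(2)>140)).astype(np.uint8);m[:140]=0;m[240:]=0;m[:,:270]=0;m[:,370:]=0
m=cv2.morphologyEx(m,cv2.MORPH_CLOSE,np.ones((5,5)))
c=cam("wrist");print(m.sum(),cv2.minAreaRect(cv2.findNonZero(m)))
def sil(p):
    x,y,a=p;A=R.from_euler("z",a).as_matrix();P=[]
    for X in(-.03,.03):
        for k in range(8):
            t=np.pi/8+k*np.pi/4;r=.017/np.cos(np.pi/8);P.append(proj(c,[x,y,.017]+A@[X,r*np.cos(t),r*np.sin(t)]))
    h=cv2.convexHull((np.float32(P)*16).astype(np.int32));o=np.zeros(m.shape,np.uint8)
    return cv2.fillConvexPoly(o,h,1,shift=4)
f=lambda p:(sil(p)!=m).sum()
p0=[.459,.182,np.radians(150)]
r=minimize(f,p0,method="Nelder-Mead",options=dict(initial_simplex=[p0,[.464,.182,p0[2]],[.459,.187,p0[2]],[.459,.182,p0[2]+.15]],xatol=1e-4))
print(r.x[:2],np.degrees(r.x[2]),r.fun)
E
python3 fit.py pics/w2.png
```

```text
1810 ((316.29449462890625, 184.95205688476562), (32.75353240966797, 58.39801788330078), 13.134021759033203)
[0.4618 0.1823] 144.13614553360827 30.0
```

```bash
python3 -m jog '[[-0.007,0.001,0.03,0,0,7.1],[0,0,0.04,0,0,7.1],[0,0,0.04,0,0,0],[0,0,0.04,0,0,0],[0,0,0.025,0,0,0],[0,0,0.0145,0,0,0],[0,0,0.005,0,0,0]]'
python3 -m jog '[[0,0,0,0,0,0],[0,0,0,0,0,0],[0,0,0,0,0,0],[0,0,0,0,0,0],[0,0,0,0,0,0],[0,0,0,0,0,0]]' 0
```

```text
t: 5.1
tool_pos: [0.4636, 0.1817, 0.0029]
ee_rot: [-0.0, 0.31, 0.951, -0.001]
wrist_force: [-0.8, -0.1, -0.1]
finger_gap: 0.0709
finger_force: 0.0
t: 5.7
tool_pos: [0.4643, 0.182, 0.0047]
ee_rot: [0.0, 0.309, 0.951, 0.0]
wrist_force: [0.0, -1.1, 5.6]
finger_gap: 0.0335
finger_force: 30.0
```

```bash
python3 -m jog '[[0,0,-0.02,0,0,0],[0,0,-0.03,0,0,8.5],[0,0,-0.04,0,0,8.5],[0,0,-0.04,0,0,8.5],[0,0,-0.04,0,0,8.5],[0,0,-0.03,0,0,8.5],[0,0,0,0,0,8.5],[0,0,0,0,0,8.5]]'
python3 -m jog '[[0,0,0,0,0,8.5],[0,0,0,0,0,8.5],[0,0,0,0,0,8.5],[0,0,0,0,0,8.5],[0,0,0,0,0,8.5],[0,0,0,0,0,8.5],[0,0,0,0,0,8.5],[0,0,0,0,0,8.5]]'
python3 - <<'E'
from h import *
np.set_printoptions(precision=3,suppress=True)
s=observe();print(s["tool_pos"],np.array(s["joint_positions"]),rot(s["ee_rot"]))
E
```

```text
t: 6.5
tool_pos: [0.4644, 0.1822, 0.2053]
ee_rot: [0.0, 0.743, 0.67, 0.001]
wrist_force: [-0.1, 0.0, -0.9]
finger_gap: 0.0338
finger_force: 30.0
t: 7.3
tool_pos: [0.4636, 0.1821, 0.204]
ee_rot: [0.0, 0.99, 0.14, -0.0]
wrist_force: [-0.4, -1.0, -0.2]
finger_gap: 0.0338
finger_force: 30.0
[0.464 0.182 0.204] [-0.369  0.579 -0.153  1.981  0.149  0.593 -1.911] [[ 0.961  0.278 -0.001]
 [ 0.278 -0.961 -0.   ]
 [-0.001 -0.    -1.   ]]
```

```bash
python3 -m jog '[[-0.017,0.044,0,0,0,0],[-0.017,0.044,0,0,0,0],[-0.017,0.044,0,0,0,0],[-0.017,0.044,0,0,0,0],[-0.017,0.044,0,0,0,0],[-0.017,0.044,0,0,0,0],[0,0,0,0,0,0]]'
python3 look.py w3
```

```text
t: 8.0
tool_pos: [0.4389, -0.1079, 0.2039]
ee_rot: [0.002, 0.991, 0.137, -0.001]
wrist_force: [0.1, 0.2, -1.7]
finger_gap: 0.0336
finger_force: 30.0
8.0 [ 0.4389 -0.1079  0.2039] [ 0.2743  0.5342 -0.2101  2.1057  0.2225  0.524  -1.3978] yaw 15.692047825559326 [-0.0022 -0.004  -1.    ]
spacer [314. 267.] 0.74 [ 0.3259 -0.14    0.017 ]
spacer [162.  12.] 0.61 [0.5586 0.0793 0.017 ]
spacer [ 69. 194.] 0.6 [0.3424 0.1628 0.017 ]
hole_mouth [ 43. 197.] 0.91 [0.331  0.1913 0.017 ]
hole_mouth [317. 214.] 0.87 [ 0.3963 -0.1237  0.017 ]
hole_mouth [191.   1.] 0.55 [0.5752 0.0539 0.017 ]
gauge [342.  55.] 0.82 [ 0.5725 -0.1013  0.    ]
pin_tip [349.  71.] 0.94 [ 0.5507 -0.1086  0.065 ]
```

View pics/w3.png

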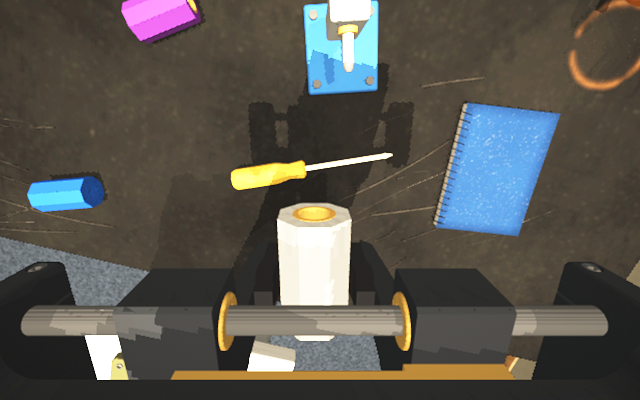

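The view shows the bored end leading, with the mouth at (314,213). The pin nose is at (348,70), its collar at (349,28), and the blue plate's front corners at (308,94) and (378,92). Now the geometry.

```bash
cat > geo.py <<'E'
from h import *
import sys
np.set_printoptions(precision=4,suppress=True)
n=sys.argv[1];im=cv2.imread("pics/%s.png"%n).astype(int)
s=observe();c=cam("wrist",s);Rt=rot(s["ee_rot"]);t=np.array(s["tool_pos"])
hsv=cv2.cvtColor(im.astype(np.uint8),cv2.COLOR_BGR2HSV)
def fitline(pts): 
    v=cv2.fitLine(np.float32(pts),cv2.DIST_HUBER,0,.01,.01).ravel();return v
b=((hsv[...,0]>90)&(hsv[...,0]<125)&(hsv[...,1]>90)&(im[...,0]>120)).astype(np.uint8)
b[130:]=0;b[:,:290]=0;b[:,400:]=0
cols=[(x,np.nonzero(b[:,x])[0].max()) for x in range(314,374)]
L=[(np.nonzero(b[y])[0].min(),y) for y in range(8,86)];Rr=[(np.nonzero(b[y])[0].max(),y) for y in range(8,86)]
def world(l,i):
    v=fitline(l);p=[onz(c,v[2:]+v[:2]*k,.012) for k in(-30,30)];d=p[1]-p[0];return p[0],np.degrees(np.arctan2(d[1],d[0]))
for k,l in(("front",cols),("left",L),("right",Rr)):print(k,*world(l,0))
# corners
def X(a,b2):
    u,v=fitline(a),fitline(b2);A=np.c_[u[:2],-v[:2]];k=np.linalg.solve(A,v[2:]-u[2:]);return u[2:]+u[:2]*k[0]
a=onz(c,X(cols,L),.012);d=onz(c,X(cols,Rr),.012);print("corners",a,d,np.linalg.norm(a-d))
dy=(a-d)/np.linalg.norm(a-d);gx=np.array([dy[1],-dy[0],0]);yaw=np.degrees(np.arctan2(gx[1],gx[0]))
g=(a+d)/2+gx*.0425;nose=g-gx*.027;print("yaw",yaw,"gauge",g[:2],"nose",nose[:2])
print("nose px pred",proj(c,[*nose[:2],.065]),"corner px",X(cols,L),X(cols,Rr))
for px in eval(sys.argv[2]):
    o,r=ray(c,px);o=Rt.T@(o-t);r=Rt.T@r;print("mouth tool",o+r*(.034-o[0])/r[0])
E
python3 geo.py w3 '[(314,213)]'
```

```text
front [ 0.5283 -0.071   0.012 ] -69.71106930442072
left [ 0.5953 -0.0408  0.012 ] -159.74479742382576
right [ 0.5585 -0.1323  0.012 ] 19.281350819489294
corners [ 0.5265 -0.0662  0.012 ] [ 0.5518 -0.1346  0.012 ] 0.07294437969261784
yaw 20.288929476731113 gauge [ 0.579  -0.0857] nose [ 0.5537 -0.095 ]
nose px pred [347.514   70.6743] corner px [308.7252  94.3755] [376.6703  89.7207]
mouth tool [ 0.034  -0.0005 -0.0237]
```

```bash
python3 -m jog '[[0,0,0,0,0,0],[0,0,0,0,0,0],[0,0,0,0,0,0]]'; python3 - <<'E'
from h import *
np.set_printoptions(precision=4,suppress=True)
for i in range(2):
    s=observe();print(s["t"],s["tool_pos"],s["ee_rot"],np.abs(s["joint_velocities"]).max());save("w4",camera("wrist"))
c=cam("wrist")
for r in spot_point("wrist","pin_tip")[:1]:print(r["point"],onz(c,r["point"],.065))
for r in spot_in("wrist","hole_mouth")[:2]:print(r)
E
python3 geo.py w4 '[(314,213)]'
```

```text
t: 8.55
tool_pos: [0.4412, -0.0991, 0.2042]
ee_rot: [-0.0, 0.99, 0.144, 0.0]
wrist_force: [-0.3, -0.1, -0.2]
finger_gap: 0.0336
finger_force: 30.0
8.55 [ 0.4412 -0.0991  0.2042] [-0.      0.9896  0.144   0.    ] 0.007503297011126839
8.6 [ 0.4411 -0.0994  0.2042] [0.     0.9896 0.1438 0.    ] 0.0070322739807845884
[359.0, 78.8] [ 0.55   -0.1088  0.065 ]
{'point': [171.7, 19.4], 'conf': 0.96}
{'point': [74.2, 193.1], 'conf': 0.76}
front [ 0.5286 -0.091   0.012 ] -71.19414344380156
left [ 0.5989 -0.0526  0.012 ] -160.54091673133962
right [ 0.559  -0.1443  0.012 ] 18.84263700417856
corners [ 0.5244 -0.0789  0.012 ] [ 0.548  -0.1481  0.012 ] 0.07309809376013897
yaw 18.805849162504753 gauge [ 0.5764 -0.0998] nose [ 0.5509 -0.1085]
nose px pred [358.6954  77.5878] corner px [317.6763  99.1267] [385.4413  96.167 ]
mouth tool [ 0.034  -0.0005 -0.0237]
```

```bash
cat > fit2.py <<'E'
from h import *
from scipy.optimize import minimize
import sys
np.set_printoptions(precision=4,suppress=True)
im=cv2.imread(sys.argv[1]).astype(int)
m=(im[...,2]>110).astype(np.uint8);w=np.zeros_like(m);w[185:288,258:372]=1
m=cv2.morphologyEx(m*w,cv2.MORPH_CLOSE,np.ones((5,5)))
n,lab,st,ce=cv2.connectedComponentsWithStats(m);i=1+np.argmax(st[1:,4]);m=(lab==i).astype(np.uint8)
print(st[i]);[print(y,np.nonzero(m[y])[0][[0,-1]]) for y in(207,212,220,240,270,284)]
T=np.linalg.inv(get_calibration("wrist")["tool_from_camera"]);K=np.array(get_calibration("wrist")["intrinsics"])
def sil(p):
    A=R.from_euler("zy",p[3:]).as_matrix();P=[]
    for X in(0,-.06):
        for k in range(8):
            t=np.pi/8+k*np.pi/4;r=.017/np.cos(np.pi/8);q=p[:3]+A@[X,r*np.cos(t),r*np.sin(t)]
            q=K@(T[:3,:3]@q+T[:3,3]);P.append(q[:2]/q[2])
    o=np.zeros(m.shape,np.uint8)
    return cv2.fillConvexPoly(o,cv2.convexHull(np.int32(np.round(np.array(P)*64))),1,shift=6)
def f(p,full=0):return ((sil(p)*w)!=m).sum()
for z0 in(-.012,-.018,-.02):
    p0=np.array([.032,0,z0,0,0]);S=[p0]+[p0+d for d in np.diag([.004,.003,.004,.05,.05])]
    r=minimize(f,p0,method="Nelder-Mead",options=dict(initial_simplex=S,xatol=1e-5,maxiter=800));print(r.x,r.fun)
    p=r.x[:3];q=K@(T[:3,:3]@p+T[:3,3]);print("mouth px",q[:2]/q[2])
cv2.imwrite("pics/cr.png",cv2.resize(cv2.imread(sys.argv[1])[180:300,240:390],None,fx=4,fy=4,interpolation=cv2.INTER_CUBIC))
E
python3 fit2.py pics/w4.png
```

```text
[ 277  203   75   85 5989]
207 [285 343]
212 [279 349]
220 [277 351]
240 [278 350]
270 [279 349]
284 [280 348]
[ 0.0289 -0.0005 -0.0126  0.0038  0.0463] 22.0
mouth px [314.0239 215.113 ]
[ 0.029  -0.0005 -0.0118  0.0002  0.0164] 17.0
mouth px [313.8756 214.2169]
[ 0.0293 -0.0006 -0.0111  0.0017 -0.0291] 34.0
mouth px [313.8551 213.0959]
```

View pics/cr.png

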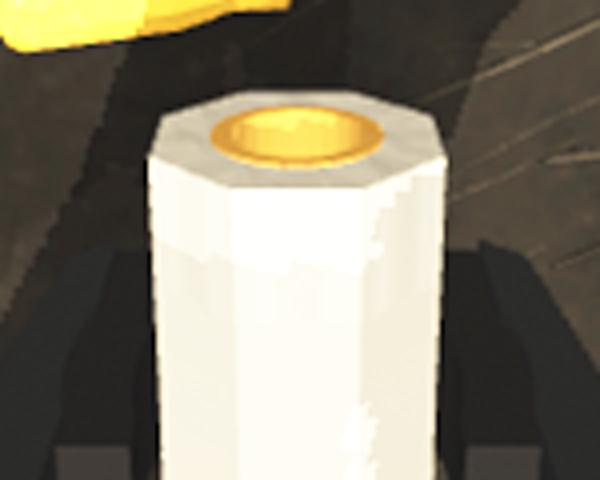

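The crop confirms the bored brass end leads. The fitted mouth in tool axes is (0.029, -0.0005, -0.012), parallel to tool x. I'll stop about 25 mm short of the nose at pin height.

```bash
python3 -m jog '[[0.024,0.0215,0,0,0,-1.2],[0.024,0.0215,0.03,0,0,-1.2],[0,0,0.04,0,0,0],[0,0,0.04,0,0,0],[0,0,0.03,0,0,0],[0,0,0.011,0,0,0],[0,0,0,0,0,0],[0,0,0,0,0,0]]'
python3 -m jog '[[0,0,0,0,0,0],[0,0,0,0,0,0],[0,0,0,0,0,0]]'
python3 - <<'E'
from h import *
np.set_printoptions(precision=4,suppress=True)
s=observe();t=np.array(s["tool_pos"]);Rt=rot(s["ee_rot"]);print(t,np.degrees(np.arctan2(Rt[1,0],Rt[0,0])),Rt[:,2])
m=t+Rt@[.029,-.0005,-.012];gx=np.array([.9455,.3256,0]);gy=np.array([-.3256,.9455,0]);d=m-[.5504,-.1087,.065]
print("mouth in gauge rel nose",d@gx,d@gy,d[2])
save("w5",camera("wrist"));c=cam("wrist",s)
for r in spot_point("wrist","pin_tip")[:2]:print(r["point"],r["conf"],onz(c,r["point"],.065))
print("pred nose",proj(c,[.5504,-.1087,.065]),"mouth",proj(c,m))
tr=[]
for n in("side","scene"):
    im=camera(n);save(n+"5",im);c2=cam(n);P=spot_point(n,"pin_tip")[:1];tr+= [ray(c2,p["point"]) for p in P]
    print(n,[p["point"] for p in P],"pred nose",proj(c2,[.5504,-.1087,.065]),"mouth",proj(c2,m))
A=cv2.imread("pics/w5.png")[20:240,200:440];u,v=proj(cam("side"),m).astype(int);B=cv2.imread("pics/side5.png")[v-40:v+40,u-45:u+45]
cv2.imwrite("pics/c5.png",np.hstack([cv2.resize(A,(400,366)),cv2.resize(B,(400,366),interpolation=cv2.INTER_CUBIC)]));print("side crop origin",u-45,v-40)
E
```

```text
t: 9.55
tool_pos: [0.5003, -0.1271, 0.0542]
ee_rot: [0.0, 0.986, 0.164, 0.001]
wrist_force: [0.9, -0.4, -0.2]
finger_gap: 0.0338
finger_force: 30.0
t: 9.85
tool_pos: [0.5001, -0.1271, 0.0542]
ee_rot: [0.0, 0.986, 0.164, 0.001]
wrist_force: [-1.3, 0.1, -1.4]
finger_gap: 0.0338
finger_force: 30.0
[ 0.5001 -0.1271  0.0542] 18.85631616910405 [ 0.0018 -0.0003 -1.    ]
mouth in gauge rel nose -0.024552029419073168 -0.0006368788588605943 0.0012280795973343417
[314.0, 162.6] 0.85 [ 0.5509 -0.1093  0.065 ]
pred nose [312.4851 163.2904] mouth [314.0498 214.4164]
side [[322.1, 183.7]] pred nose [325.0694 182.6645] mouth [333.3691 182.2025]
scene [[328.1, 180.5]] pred nose [330.1762 180.1123] mouth [338.5017 180.9093]
side crop origin 288 142
```

View pics/c5.png

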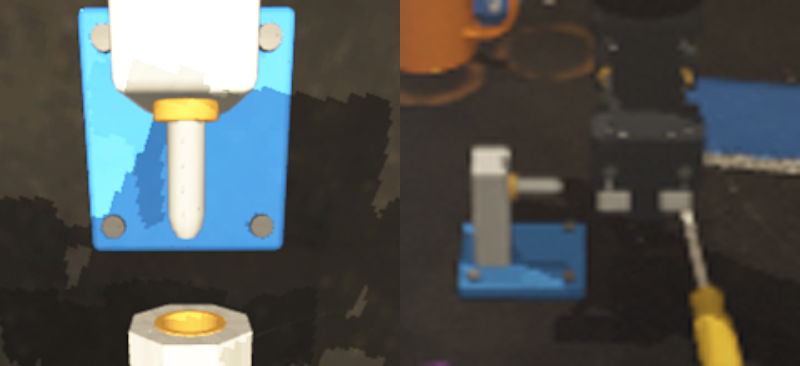

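Wrist crop: the pin nose is at about (312,163) and the mouth at about (314,213), parallel and about 1 mm off laterally. Side crop: the spacer's two ends show either side of the finger, level with the pin. I'll trim 1 mm and advance gently.

```bash
python3 -m jog '[[0.004,-0.001,0.001,0,0,0],[0.004,0,0,0,0,0],[0.004,0,0,0,0,0],[0.004,0,0,0,0,0],[0.004,0,0,0,0,0],[0.003,0,0,0,0,0],[0.002,0,0,0,0,0],[0.002,0,0,0,0,0]]'
python3 -m jog '[[0.002,0,0,0,0,0],[0.002,0,0,0,0,0],[0.002,0,0,0,0,0],[0,0,0,0,0,0]]'
```

```text
t: 10.95
tool_pos: [0.5248, -0.1172, 0.0522]
ee_rot: [0.0, 0.986, 0.164, -0.0]
wrist_force: [-0.2, -0.6, -0.7]
finger_gap: 0.0334
finger_force: 30.0
t: 11.35
tool_pos: [0.5308, -0.1152, 0.0522]
ee_rot: [0.0, 0.986, 0.164, 0.0]
wrist_force: [0.4, -0.3, -1.2]
finger_gap: 0.033
finger_force: 30.0
```

No force so far, and the mouth is about 8 mm past the nose, so the pin is in the hole.

```bash
python3 -m jog '[[0.002,0,0,0,0,0],[0.002,0,0,0,0,0],[0.001,0,0,0,0,0],[0,0,0,0,0,0]]'
python3 -m jog '[[0.001,0,0,0,0,0],[0,0,0,0,0,0]]'
```

```text
t: 11.75
tool_pos: [0.5354, -0.1136, 0.0522]
ee_rot: [0.0, 0.986, 0.164, 0.0]
wrist_force: [-0.2, 0.3, -0.4]
finger_gap: 0.0336
finger_force: 30.0
t: 11.95
tool_pos: [0.5362, -0.1133, 0.0522]
ee_rot: [0.0, 0.986, 0.164, 0.0]
wrist_force: [1.0, 0.1, -1.0]
finger_gap: 0.0336
finger_force: 30.0
```

```bash
python3 -m jog '[[0.001,0,0,0,0,0],[0,0,0,0,0,0]]'
```

```text
t: 12.15
tool_pos: [0.5372, -0.113, 0.0522]
ee_rot: [0.0, 0.986, 0.164, 0.0]
wrist_force: [-0.2, -0.0, -1.0]
finger_gap: 0.0335
finger_force: 30.0
```

```bash
python3 -m jog '[[0.001,0,0,0,0,0],[0,0,0,0,0,0]]'; python3 -m jog '[[0.001,0,0,0,0,0],[0,0,0,0,0,0]]'
```

```text
t: 12.35
tool_pos: [0.5382, -0.1127, 0.0522]
ee_rot: [0.0, 0.986, 0.164, 0.0]
wrist_force: [1.4, 0.5, -0.4]
finger_gap: 0.034
finger_force: 30.0
t: 12.55
tool_pos: [0.5384, -0.1126, 0.0522]
ee_rot: [0.0, 0.986, 0.164, -0.001]
wrist_force: [-0.2, -0.2, -0.1]
finger_gap: 0.0337
finger_force: 30.0
```

```bash
python3 -m jog '[[0.001,0,0,0,0,0],[0,0,0,0,0,0]]'; python3 -m jog '[[0.001,0,0,0,0,0],[0,0,0,0,0,0]]'
```

```text
t: 12.75
tool_pos: [0.5384, -0.1126, 0.0521]
ee_rot: [0.0, 0.987, 0.164, -0.002]
wrist_force: [-4.2, -1.5, 1.4]
finger_gap: 0.0335
finger_force: 30.0
t: 12.95
tool_pos: [0.5385, -0.1126, 0.052]
ee_rot: [0.0, 0.987, 0.164, -0.002]
wrist_force: [-6.1, -1.7, 3.0]
finger_gap: 0.0336
finger_force: 30.0
```

The pin is at the bottom of the hole: motion stopped and force reached about 6 N. I'll dwell briefly, then draw off.

```bash
python3 -m jog '[[0,0,0,0,0,0],[0,0,0,0,0,0],[0,0,0,0,0,0]]'; python3 -m jog '[[-0.003,0,0,0,0,0],[-0.005,0,0,0,0,0],[-0.008,0,0,0,0,0],[-0.01,0,0,0,0,0],[-0.01,0,0,0,0,0],[-0.012,0,0,0,0,0],[-0.014,0,0,0,0,0],[-0.01,0,0,0,0,0]]'
```

```text
t: 13.25
tool_pos: [0.5385, -0.1126, 0.052]
ee_rot: [0.0, 0.987, 0.163, -0.002]
wrist_force: [-5.4, -2.1, 2.8]
finger_gap: 0.0337
finger_force: 30.0
t: 14.05
tool_pos: [0.4711, -0.1357, 0.0523]
ee_rot: [0.0, 0.987, 0.164, -0.0]
wrist_force: [0.1, -0.3, -0.6]
finger_gap: 0.0339
finger_force: 30.0
```

```bash
python3 -m jog '[[0,0,-0.045,0,0,0],[0,0,-0.045,0,0,0],[0.02,0,-0.045,0,0,0],[0.02,0,-0.045,0,0,0],[0.02,0,-0.045,0,0,0],[0.02,0,-0.045,0,0,0],[0.02,0,-0.045,0,0,0],[0,0,0,0,0,0]]'; python3 -m jog '[[0,0,0,0,8.5,0],[0,0,0,0,8.5,0],[0,0,0,0,8.5,0],[0,0,0,0,8.5,0],[0,0,0,0,8.5,0],[0,0,0,0,0,0]]'; python3 -c "
from h import *
s=observe();print(np.round(s['joint_positions'],3),np.round(rot(s['ee_rot']),3))"
```

```text
t: 14.85
tool_pos: [0.5725, -0.1012, 0.3735]
ee_rot: [0.001, 0.986, 0.165, 0.007]
wrist_force: [0.1, 0.2, -1.2]
finger_gap: 0.0337
finger_force: 30.0
t: 15.45
tool_pos: [0.5617, -0.1055, 0.3613]
ee_rot: [-0.06, 0.926, 0.15, 0.341]
wrist_force: [-0.3, -0.7, -2.2]
finger_gap: 0.0338
finger_force: 30.0
[ 0.938  0.43  -0.86   2.109 -0.278  0.125 -0.755] [[ 0.722  0.319  0.613]
 [ 0.237 -0.948  0.214]
 [ 0.65  -0.01  -0.76 ]]
```

```bash
python3 -m jog '[[0.038,0,0.017,0,0,0],[0.038,0,0.017,0,0,0],[0.038,0,0.017,0,0,0],[0.038,0,0.017,0,0,0],[0,0,0,0,8.5,0],[0,0,0,0,8.5,0],[0,0,0,0,8.5,0],[0,0,0,0,0,0]]';  python3 -c "
from h import *
s=observe();print(np.round(s['joint_positions'],3),np.round(rot(s['ee_rot']),3))"
```

```text
t: 16.25
tool_pos: [0.7274, -0.049, 0.4248]
ee_rot: [-0.092, 0.88, 0.157, 0.438]
wrist_force: [-0.2, -0.5, -0.8]
finger_gap: 0.0335
finger_force: 30.0
[ 0.691  0.548 -0.78   1.824 -0.68   0.083 -0.403] [[ 0.567  0.356  0.743]
 [ 0.195 -0.934  0.299]
 [ 0.8   -0.025 -0.599]]
```

```bash
python3 -m jog '[[0.038,0,-0.028,0,0,0],[0.038,0,-0.028,0,0,0],[0.038,0,-0.028,0,0,0],[0.038,0,-0.028,0,0,0],[0.038,0,-0.028,0,0,0],[0,0,0,0,7,0],[0,0,0,0,7,0],[0,0,0,0,0,0]]';  python3 -c "
from h import *
s=observe();print(np.round(s['joint_positions'],3),np.round(rot(s['ee_rot']),3))"
```

```text
t: 17.05
tool_pos: [0.7287, -0.0521, 0.6583]
ee_rot: [-0.112, 0.828, 0.147, 0.529]
wrist_force: [-1.4, 0.0, -2.1]
finger_gap: 0.0336
finger_force: 30.0
[ 0.693  0.314 -0.636  1.565 -0.88   0.435 -0.392] [[ 0.398  0.362  0.843]
 [ 0.126 -0.932  0.341]
 [ 0.909 -0.029 -0.416]]
```

```bash
python3 -m jog '[[0,0,0,0,0,0],[0,0,0,0,7,0],[0,0,0,0,7,0],[0,0,0,0,7,0],[0,0,0,0,0,0],[0,0,0,0,0,0],[0,0,0,0,0,0]]';  python3 -c "
from h import *
s=observe();print(np.round(s['joint_positions'],3),np.round(rot(s['ee_rot']),3))"
```

```text
t: 17.75
tool_pos: [0.7458, -0.0511, 0.6592]
ee_rot: [-0.135, 0.77, 0.147, 0.606]
wrist_force: [-0.0, 0.8, -0.3]
finger_gap: 0.0336
finger_force: 30.0
[ 1.042  0.552 -1.287  1.667 -0.992  0.07  -0.048] [[ 0.223  0.39   0.894]
 [ 0.064 -0.92   0.386]
 [ 0.973 -0.029 -0.23 ]]
```

```bash
python3 -m jog '[[0.03,0,0,-7,0,0],[0.03,0,0,-7,0,0],[0.03,0,0,-7,0,0],[0,0,0,-5,0,0],[0,0,0,0,4,0],[0,0,0,0,4,0],[0,0,0,0,4,0],[0,0,0,0,0,0]]';  python3 -c "
from h import *
s=observe();print(np.round(s['joint_positions'],3),np.round(rot(s['ee_rot']),3))"
```

```text
t: 18.55
tool_pos: [0.7841, -0.062, 0.7659]
ee_rot: [-0.036, 0.762, 0.074, 0.642]
wrist_force: [-0.3, -0.3, -1.0]
finger_gap: 0.0337
finger_force: 30.0
[ 0.657  0.314 -0.757  1.501 -0.998  0.045 -0.308] [[ 0.165  0.158  0.974]
 [ 0.067 -0.987  0.149]
 [ 0.984  0.04  -0.173]]
```

```bash
python3 -m jog '[[0.035,0,0,-5,0,0],[0.035,0,0,-5,0,0],[0.02,0,0,0,0,0],[0,0,0,0,4,0],[0,0,0,0,3,0],[0,0,0,0,2,2],[0,0,0,0,0,0],[0,0,0,0,0,0]]';  python3 -c "
from h import *
s=observe();print(np.round(s['joint_positions'],3),np.round(rot(s['ee_rot']),3))"
```

```text
t: 19.35
tool_pos: [0.8093, -0.0607, 0.8113]
ee_rot: [-0.031, 0.744, 0.049, 0.666]
wrist_force: [0.3, -0.2, -1.3]
finger_gap: 0.0333
finger_force: 30.0
[ 0.474  0.308 -0.552  1.4   -0.999  0.045 -0.389] [[ 0.108  0.114  0.988]
 [ 0.031 -0.993  0.111]
 [ 0.994  0.019 -0.11 ]]
```

```bash
python3 -m jog '[[0,0,0,0,0,0],[0,0,0,0,0,0],[0,0,0,0,0,0],[0,0,0,0,0,0],[0,0,0,0,0,0],[0,0,0,0,0,0],[0,0,0,0,0,0],[0,0,0,0,0,0]]';  python3 -c "
from h import *
save('w9',camera('wrist'))
s=observe();print(s['t'],s['tool_pos'],np.round(s['joint_velocities'],3),np.round(rot(s['ee_rot']),3)[2])"; python3 fit2.py pics/w9.png
```

```text
t: 20.15
tool_pos: [0.8104, -0.0613, 0.8102]
ee_rot: [-0.032, 0.744, 0.048, 0.666]
wrist_force: [0.5, 1.0, -0.3]
finger_gap: 0.0336
finger_force: 30.0
20.2 [ 0.8104219  -0.06133717  0.81018299] [-0.    -0.001  0.     0.     0.001  0.    -0.   ] [ 0.994  0.017 -0.111]
[ 258  185  114  103 8013]
207 [258 348]
212 [258 348]
220 [258 351]
240 [258 371]
270 [279 348]
284 [280 348]
[ 0.0369 -0.0003 -0.0131 -0.0024  0.0178] 1873.0
mouth px [313.9517 197.604 ]
[ 0.0368 -0.0004 -0.0131 -0.0049  0.0191] 1876.0
mouth px [313.7966 197.7577]
[ 0.037  -0.0005 -0.0132 -0.0101  0.0132] 1876.0
mouth px [313.4717 197.4513]
```

View pics/w9.png

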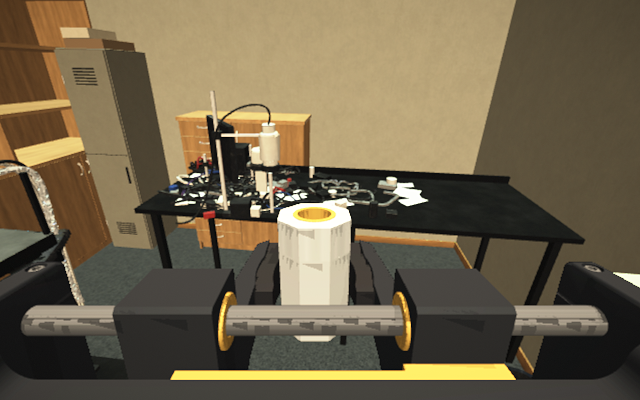

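The picture shows the spacer unslipped in the gripper. Its mouth is at (314,213), as before, with the hole up, tilted about 0.11 rad and at rest, so I'm handing in.

```bash
python3 -c "
from rig import *
print(close_job())"
```

```text
the job is handed in; nothing more can be done
None
```

The spacer was pushed onto the gauge pin until it bottomed at about 6 N and drawn off. I handed the job in at about 20 s with it held at rest, hole up within about 0.11 rad of vertical, about 0.8 m above the table; I saw no contact with any bystander, and the hand-in returned no verdict.

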